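Count to the third bay and push the drive home

ROBOT

A 7-joint arm with a two-finger parallel gripper is mounted at the origin on the work surface. World frame = base frame: x ahead of the robot, y to its left, z up, the work surface at z = 0. Lengths are in m, angles in rad, forces in N, time in s.
With the tool pointing down it reaches from about 0.4 to 0.85 m from the base axis. Payload 10.4 kg.
Tool frame: the origin (TCP) lies on the centre line of the jaws, within the pads' length; the fingertips stand 11 mm ahead of it and the grasp point (between the pads) lies 8 mm behind it; z points along the fingers, y is the line along which they close (so a half turn about z gives the same grasp; the last joint's range is limited). The gripper opens to 87 mm and grips with 3 to 60 N. Pads are 19 mm wide; open, the fingers measure 117 mm over their backs; the gripper's body (75 mm by 190 mm) begins 51 mm behind the grasp point.
Start: joints at [1.302, 0.332, -0.065, 1.46, 0.022, 1.35, -0.088], TCP at [0.152, -0.606, 0.234] pointing down, gripper open.
Joint ranges: [-2.6, 2.6], [-0.5, 2.12], [-1.47, 1.34], [0.16, 2.42], [-1.27, 4.41], [0.06, 2.06], [-2.6, 2.6]. Speed limits (rad/s): [2.22, 2.22, 2.79, 2.79, 3.14, 3.14, 3.14].

INTERFACE

Orientations are given as [roll, pitch, yaw] about the fixed x, y, z axes, in that order (R = Rz(yaw) Ry(pitch) Rx(roll)).
In Python, from station import sensors, read_camera, finish_job gives the robot as it stands.
- The arm moves only by the shell command python3 -m pendant 'ROWS' [FORCE]. ROWS is JSON, a list of rows, each a list of 3 entries, a list of its own where there are three numbers: the shift along the tool's x, y, z normalised to -1 to 1, where 1 is 400 mm, then the turn about the tool's z normalised to -1 to 1, where 1 is pi rad, then the closure, from -1 (fully open) to 1 (shut), so that 0 is half open. In form: [[[dx, dy, dz], twist, fingers], ...]. A call has 1 to 10 rows; each row is the pose to reach, as a shift and turn from the pose commanded when the call began, along the tool's axes at that moment, turning the shorter way round; what a row does not reach only later rows make up. A row lasts 1/10 s, in which the tool goes at most 50 mm and 8.59 degrees, less where a joint would pass 70% of its speed; a pose out of reach is approached as far as the arm can. A call with a number of a shift or a turn outside -1 to 1 is refused whole. A call with a gripper value outside its range is refused whole. The fingers move at their own pace and stop on an object; FORCE is the grip in N (left out, the last holds). Time passes only in rows, so rows that repeat a pose let the fingers close. It gives the time, the measured TCP pose, the force, the opening and the grip force at its end, in the units of the state.
- sensors.get_state(): the state, without advancing time (a new reading comes with each control period).
- read_camera(name): name is "scene" or "top" or "wrist"; returns a dict with "img" (480x640x3 uint8, red, green, blue), "mtx" (3x3 intrinsics, pixels), "position" and "orientation" of the camera in the world. Camera axes: x right, y down, z forward; pixel columns grow to the right and rows downward; lengths in m; the calibration is good to about 2 mm. A picture is of the moment at which its call begins. There is no depth.
- finish_job(): hands the job in; it is judged then, once.
The state is a dict: "time": time; "joints": joint angles; "joint_velocities": joint speeds; "effort": joint torques, N m; "tcp_pos": TCP position; "eef_rot": TCP orientation; "force": force on the tool from outside, world axes, zero at the start; "moment": the same for the moment, N m; "width": finger opening in m; "grip_force": force on a finger pad.
Only numpy, scipy, OpenCV 4.12 (cv2) and the standard library are available. Lean on these libraries where they do the work, as an engineer would, in place of code of your own. Each camera call takes 0.05 s, during which the arm holds its last target. There are 200 camera calls.

TASK

With the gripper closed, put the fingertips on top of the drive cage's front rail above the first bay at the thumbscrew end, and run them along the rail, keeping touch, until they are above the third bay, counting every bay whether filled or empty. Then, only by pushing it along the bench (never picking it up or tipping it), push the loose drive in front of the cage into that third bay until it is fully home against the back wall. Leave the other drive and everything else on the bench where it is, and finish clear of everything.

Things in the scene. Friction and masses are not known exactly. Their poses are not given: they have to be found in the camera images.
- cage: Fixed open-topped metal cage of six bays in a row, open towards the robot. Origin on the bench at the middle of its front edge (line of divider tips); x points into the bays, y along the row to the left, z up. Bays 35 mm wide, centres at y = +-23.5, +-70.5, +-117.5 mm; floor is the bench. Dividers between and outside them: 12 mm thick, 30 mm tall, x = 0 to 94 mm, first 6 mm tapered to a point.
- rail_mid (a point): Middle of the flat top of the cage's front rail, 38 mm above the bench, at cage x = 22, y = 0. The rail is fixed, 16 mm deep in x, 8 mm thick, and runs along cage y from -147 to 147 mm over the dividers and across all six bays. Axes as the cage.
- back_mid (a point): Middle of the inner face of the cage's back wall at bench height, cage x = 92, y = 0 mm. The wall is 44 mm tall and closes all bays. Axes as the cage.
- thumbscrew: Round dark thumbscrew, 22 mm across, 24 mm tall, on one of the two low wings (20 mm tall) beyond the cage's ends: at cage x = 60, y = +162 or -162 mm; the other wing has only a flat square plate, 4 mm thick. Origin at its foot, 20 mm above the bench. It marks the end from which the bays are counted.
- drive: The drive to load: flat-sided dark metal block, 96 (x) x 30 (y) x 24 mm tall, about 0.2 kg, loose on the bench in front of the cage, roughly in line with the bays. Origin at the centre of its underside; +x end faces the cage. It slides when pushed. Fully home, its far end meets the back wall: origin at cage x = 44 mm, near end 4 mm out of the divider tips.
- loaded_drive: An identical drive that already sits fully home in one of the bays (cage y = -70.5 mm). Origin at the centre of its underside. To be left alone.
- heatsink: Bystander: bare finned aluminium heatsink, 50 x 36 x 30 mm tall, beside the cage's approach, on its right (cage -y). Loose; origin at its underside centre. To be left alone.
- fan_module: Bystander: black fan module, 30 x 44 x 44 mm tall, beside the cage's approach, on its left (cage +y). Loose; origin at its underside centre. To be left alone.
- screw_dish: Bystander: small round steel dish, 70 mm across, 22 mm tall, behind the cage. Loose; origin at its underside centre. To be left alone.
- tape_roll: Bystander: roll of yellow tape lying flat, 90 mm across, 24 mm tall, behind the cage. Loose; origin at its underside centre. To be left alone.
- screwdriver: Bystander: black-handled screwdriver lying on the bench, on the bench to the left. Loose; origin at its underside (middle of its length). To be left alone.
Not all that is in view belongs to the job. Leave any blue look-alike of the drive alone.

How it is judged:
On the way, in this order (a step that is already met when the one before it is completed fails the run):
1. closed fingertips touch the rail above the first bay, counted from the thumbscrew end (((y of thumbscrew in the frame of cage above 0 m and contact force between the fingers and cage above 0.3 N and z of the grasp point in the frame of cage between 0.03 and 0.1 m and y of the grasp point in the frame of cage between 0.1075 and 0.1275 m) or (y of thumbscrew in the frame of cage below 0 m and contact force between the fingers and cage above 0.3 N and z of the grasp point in the frame of cage between 0.03 and 0.1 m and y of the grasp point in the frame of cage between -0.1275 and -0.1075 m))), for 0.05 s.
2. closed fingertips touch the rail above the divider between the first and second bay, counted from the thumbscrew end (((y of thumbscrew in the frame of cage above 0 m and contact force between the fingers and cage above 0.3 N and z of the grasp point in the frame of cage between 0.03 and 0.1 m and y of the grasp point in the frame of cage between 0.084 and 0.104 m) or (y of thumbscrew in the frame of cage below 0 m and contact force between the fingers and cage above 0.3 N and z of the grasp point in the frame of cage between 0.03 and 0.1 m and y of the grasp point in the frame of cage between -0.104 and -0.084 m))), for 0.05 s.
3. closed fingertips touch the rail above the second bay, counted from the thumbscrew end (((y of thumbscrew in the frame of cage above 0 m and contact force between the fingers and cage above 0.3 N and z of the grasp point in the frame of cage between 0.03 and 0.1 m and y of the grasp point in the frame of cage between 0.0605 and 0.0805 m) or (y of thumbscrew in the frame of cage below 0 m and contact force between the fingers and cage above 0.3 N and z of the grasp point in the frame of cage between 0.03 and 0.1 m and y of the grasp point in the frame of cage between -0.0805 and -0.0605 m))), for 0.05 s.
4. closed fingertips touch the rail above the divider between the second and third bay, counted from the thumbscrew end (((y of thumbscrew in the frame of cage above 0 m and contact force between the fingers and cage above 0.3 N and z of the grasp point in the frame of cage between 0.03 and 0.1 m and y of the grasp point in the frame of cage between 0.037 and 0.057 m) or (y of thumbscrew in the frame of cage below 0 m and contact force between the fingers and cage above 0.3 N and z of the grasp point in the frame of cage between 0.03 and 0.1 m and y of the grasp point in the frame of cage between -0.057 and -0.037 m))), for 0.05 s.
5. closed fingertips touch the rail above the third bay, counted from the thumbscrew end (((y of thumbscrew in the frame of cage above 0 m and contact force between the fingers and cage above 0.3 N and z of the grasp point in the frame of cage between 0.03 and 0.1 m and y of the grasp point in the frame of cage between 0.0135 and 0.0335 m) or (y of thumbscrew in the frame of cage below 0 m and contact force between the fingers and cage above 0.3 N and z of the grasp point in the frame of cage between 0.03 and 0.1 m and y of the grasp point in the frame of cage between -0.0335 and -0.0135 m))), for 0.05 s.
6. the drive is pushed fully home in the third bay (((y of thumbscrew in the frame of cage above 0 m and x of drive in the frame of cage above 0.04 m and y of drive in the frame of cage between 0.0175 and 0.0295 m and height (world z) of drive below 0.005 m and angle between the x axis of drive and the x axis of cage, either way round below 0.08 rad) or (y of thumbscrew in the frame of cage below 0 m and x of drive in the frame of cage above 0.04 m and y of drive in the frame of cage between -0.0295 and -0.0175 m and height (world z) of drive below 0.005 m and angle between the x axis of drive and the x axis of cage, either way round below 0.08 rad))), for 0.2 s.
At the end, for the whole second after the job is handed in: The drive lies flat on the bench in the third bay from the thumbscrew end, its far end within 4 mm of the back wall, within 6 mm of the bay's centre line and 0.08 rad of straight, at rest; the other drive has moved less than 10 mm (((y of thumbscrew in the frame of cage above 0 m and x of drive in the frame of cage above 0.04 m and y of drive in the frame of cage between 0.0175 and 0.0295 m and height (world z) of drive below 0.005 m and angle between the x axis of drive and the x axis of cage, either way round below 0.08 rad) or (y of thumbscrew in the frame of cage below 0 m and x of drive in the frame of cage above 0.04 m and y of drive in the frame of cage between -0.0295 and -0.0175 m and height (world z) of drive below 0.005 m and angle between the x axis of drive and the x axis of cage, either way round below 0.08 rad)) and linear speed of drive below 0.01 m/s and distance of loaded_drive from where it was at the start of the episode below 0.01 m); the robot touches nothing.
It fails at once if the drive is lifted off the bench (height (world z) of drive above 0.012 m).
It fails at once if the drive is tipped (angle between drive's own z axis and vertical above 0.25 rad).
It fails at once if the drive already in the cage is displaced (distance of loaded_drive from where it was at the start of the episode above 0.01 m).
It fails at once if a bystander is displaced (distance of any of heatsink, fan_module, screw_dish, tape_roll, screwdriver from where it was at the start of the episode above 0.015 m).
It also fails if it takes over 69 s, if anything falls off the work surface, if the arm or the gripper's body presses on something with over 40 N, if the wrist force passes 120 N, or if a joint passes its speed limit or range.

## Working session

There is one attempt and no reset: what is moved stays moved. The work goes in short steps, Python scripts to look and compute and a shell command to move; the robot and the scene stay as the last step left them, time stands still between calls to the robot, and variables do not carry over. Pictures are saved under pics/ and viewed, at most 10 in all, crops included, and the job is handed in when it is done.

```bash
mkdir -p pics; ls; python3 - <<'E'
from station import sensors, read_camera
import cv2
s=sensors.get_state()
print({k:s[k] for k in('time','tcp_pos','eef_rot','force','width')})
for n in('top','scene'):
    c=read_camera(n); cv2.imwrite(f'pics/{n}0.png',c['img'][:,:,::-1]); print(n,c['mtx'],c['position'],c['orientation'])
E
```

```text
pics
{'time': 0.0, 'tcp_pos': array([ 0.15196237, -0.6058561 ,  0.2327454 ]), 'eef_rot': array([-3.14016777e+00,  8.54415688e-05,  2.45816126e-01]), 'force': array([ 0.17401001,  0.33851891, -0.28582579]), 'width': 0.08699844420987686}
top [[475.27805278   0.         320.23670762]
 [  0.         475.27805278 244.27545996]
 [  0.           0.           1.        ]] [0.416681   0.05507197 1.01818125] [-2.93947507  0.00431541 -1.60046153]
scene [[451.47158153   0.         318.21319056]
 [  0.         451.47158153 229.23786727]
 [  0.           0.           1.        ]] [ 0.93093466 -0.28842646  0.53897209] [-2.36125381 -0.00801017  0.76569568]
```

View pics/top0.png

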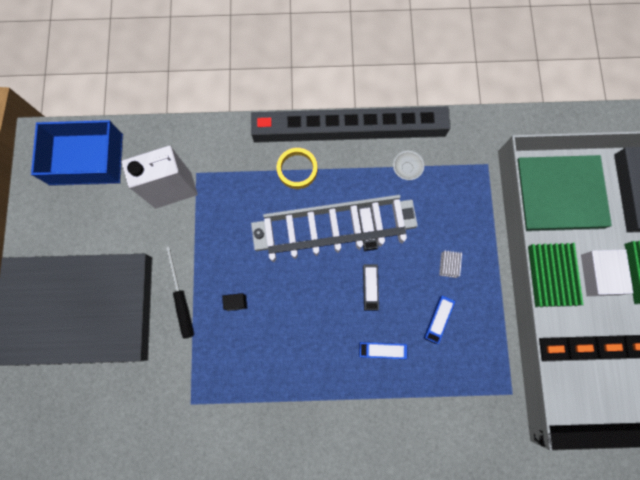

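View pics/scene0.png

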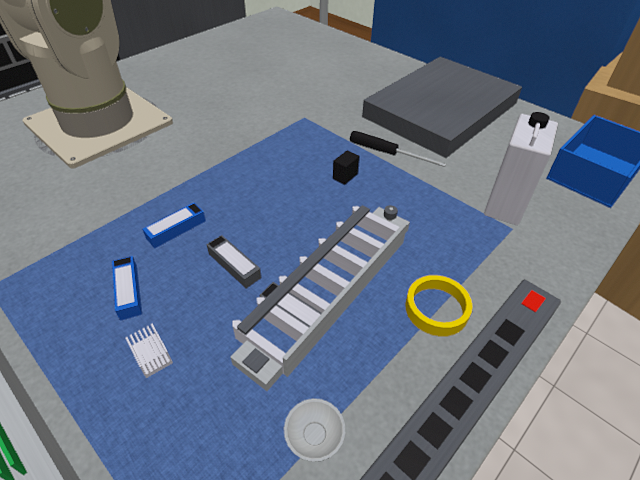

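The top view shows the cage with the dark thumbscrew at its left (+y) end, (258,233). The loaded drive is near (368,225), the drive to load at (371,287), blue look-alikes at (385,351) and (440,319), and the fan at (234,302). The third bay is therefore at cage y = +23.5. Next I zoom both views for accurate pixels.

```bash
python3 - <<'E'
import cv2
for n,(x,y,w,h) in {'top':(240,185,190,140),'scene':(200,190,220,165)}.items():
    i=cv2.imread(f'pics/{n}0.png')[y:y+h,x:x+w]; f=4 if n=='top' else 3.6
    i=cv2.resize(i,None,fx=f,fy=f,interpolation=cv2.INTER_CUBIC)
    for k in range(0,w,20): cv2.putText(i,str(x+k),(int(k*f),10),0,.35,(0,255,255),1); cv2.line(i,(int(k*f),12),(int(k*f),i.shape[0]),(0,255,255) if k%100==0 else (0,160,160),1)
    for k in range(0,h,20): cv2.putText(i,str(y+k),(0,int(k*f)),0,.35,(0,255,255),1); cv2.line(i,(0,int(k*f)),(i.shape[1],int(k*f)),(0,160,160),1)
    cv2.imwrite(f'pics/{n}z.png',i)
E
```

```text
(no output)
```

View pics/topz.png

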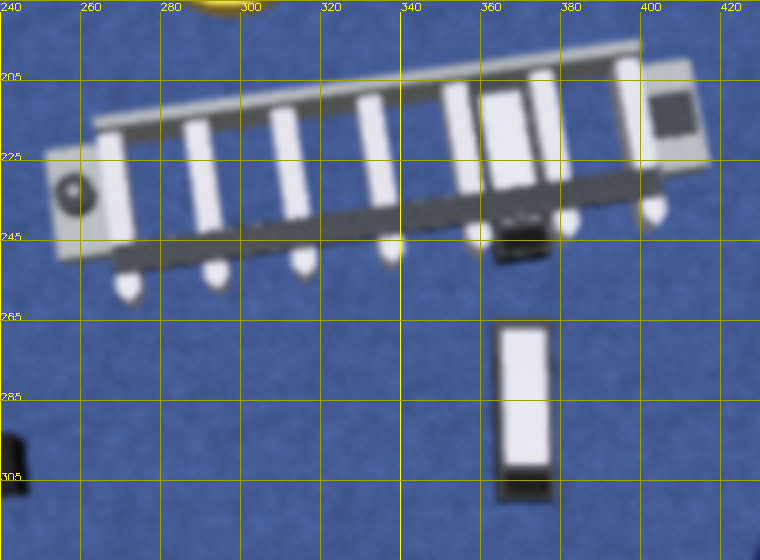

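View pics/scenez.png

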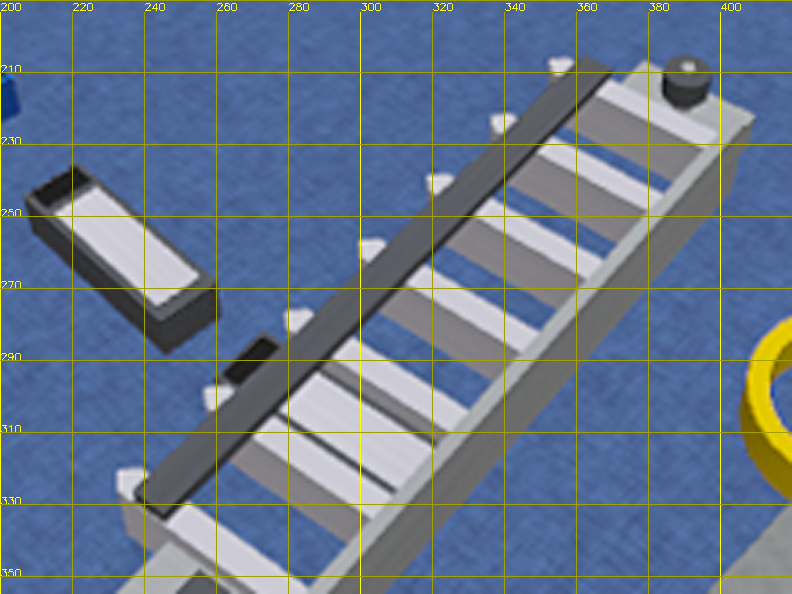

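Crops: the rail's top face runs from (269,250) to (406,230) in the top view and from (240,328) to (366,207) in the scene view. The drive's top is at about (364–378, 265–310) in the top view. Next I fit poses to both views, with height left free as a check.

```bash
cat > h.py <<'E'
import numpy as np
from scipy.spatial.transform import Rotation as R
from scipy.optimize import least_squares
def P(c,X):
    K,p,o=c; q=(np.atleast_2d(X)-p)@R.from_euler('xyz',o).as_matrix(); q=q@K.T; return q[:,:2]/q[:,2:]
k=lambda f,u,v:np.array([[f,0,u],[0,f,v],[0,0,1.]])
top=(k(475.278,320.2367,244.2755),np.array([0.416681,0.05507197,1.01818125]),[-2.93947507,0.00431541,-1.60046153])
scene=(k(451.4716,318.2132,229.2379),np.array([0.93093466,-0.28842646,0.53897209]),[-2.36125381,-0.00801017,0.76569568])
def fit(obs,x0):
    def W(p,X):
        c,s=np.cos(p[2]),np.sin(p[2]); X=np.array(X); return np.c_[p[0]+c*X[:,0]-s*X[:,1],p[1]+s*X[:,0]+c*X[:,1],p[3]+X[:,2]]
    f=lambda p:np.concatenate([(P(cam,W(p,X))-px).ravel() for cam,X,px in obs])
    r=least_squares(f,x0,loss='soft_l1'); return r.x,f(r.x).reshape(-1,2)
E
python3 - <<'E'
from h import *
np.set_printoptions(precision=4,suppress=True)
T=lambda a:np.array(a)/4+[240,185]
S=lambda a:np.array(a)/3.6+[200,190]
rail=[[.030,.147,.038],[.014,.147,.038],[.030,-.147,.038],[.014,-.147,.038]]
tips=[[0,y,.030] for y in (.141,.094,.047,0,-.047,-.094,-.141)]
to=(top,rail+tips,T([[112,248],[117,270],[661,168],[664,193],[131,302],[217,289],[305,276],[391,263],[480,248],[567,236],[655,225]]))
so=(scene,rail,S([[611,72],[583,57],[165,512],[137,495]]))
for o in([to,so],[to],[so]):
    p,r=fit(o,[.55,.05,-.1,0]); print('cage',p); 
    if len(o)==2: print(r.T); c=p
h=.024; b=[[.048,.015,h],[.048,-.015,h],[-.048,.015,h],[-.048,-.015,h]]
td=(top,b,T([[497,318],[550,318],[496,501],[551,501]]))
sd=(scene,b+[[.048,-.015,0],[.048,.015,0],[-.048,-.015,0]],S([[219,287],[165,320],[75,165],[25,197],[168,353],[219,317],[33,232]]))
for o in([td,sd],[td],[sd]):
    p,r=fit(o,[.4,.0,0,0]); print('drive',p)
    if len(o)==2: print(r.T); d=p
cs,sn=np.cos(c[2]),np.sin(c[2]); M=np.array([[cs,-sn],[sn,cs]])
print('drive in cage',(d[:2]-c[:2])@M,d[2]-c[2])
for q in([.022,.1175],[.022,.0235],[.044,.0235]):print(q,M@q+c[:2])
# bystanders rough: fan, heatsink top pix
E
```

```text
cage [ 0.605   0.0158  0.1179 -0.0028]
[[-0.8093 -1.1099 -0.8938 -0.2675 -0.544  -0.0296 -0.0672  0.3432 -0.048
   0.0093 -0.2347 -0.0624 -0.4456 -0.5006 -1.775 ]
 [-0.8349  1.0398 -0.8894  0.1173 -0.2457 -0.2319 -0.2104 -0.1814  0.3553
   0.1495 -0.2987 -0.2406 -0.0826  1.8423 -0.0214]]
cage [ 0.6053  0.0151  0.1169 -0.0057]
cage [ 0.603   0.019   0.1165 -0.0064]
drive [ 0.5261 -0.0488 -0.0239 -0.002 ]
[[-1.7537 -0.8499 -0.4116  0.2683 -0.2647 -1.2822  0.9878 -0.8823 -0.3735
   1.0413 -0.5646]
 [-0.0439 -0.1348 -0.1813 -0.2697 -1.5     0.5023 -0.9468 -0.1354  1.4155
   0.3041  0.3811]]
drive [ 0.526  -0.0504 -0.0487 -0.0041]
drive [ 0.5177 -0.0434 -0.0137 -0.0133]
drive in cage [-0.0859 -0.0549] -0.1417928491209411
[0.022, 0.1175] [0.613  0.1351]
[0.022, 0.0235] [0.6241 0.0418]
[0.044, 0.0235] [0.6459 0.0444]
```

```bash
python3 -m pendant '[[[0.785,-0.758,-0.1],0.02,1],[[0.785,-0.758,-0.1],0.02,1],[[0.785,-0.758,-0.1],0.02,1],[[0.785,-0.758,-0.1],0.02,1],[[0.785,-0.758,-0.1],0.02,1],[[0.785,-0.758,-0.1],0.02,1],[[0.785,-0.758,-0.1],0.02,1],[[0.785,-0.758,-0.1],0.02,1],[[0.785,-0.758,-0.1],0.02,1],[[0.785,-0.758,-0.1],0.02,1]]' 10
python3 - <<'E'
from h import *
from station import sensors
print(sensors.get_state()['joints'])
def ray(c,u,v,z):
    K,p,o=c; d=R.from_euler('xyz',o).as_matrix()@np.linalg.solve(K,[u,v,1]); return p+d*(z-p[2])/d[2]
M=R.from_euler('z',.1179).as_matrix()
for n,u,v,z in(('heatsink',451,264,.03),('fan',234,302,.044),('blue',440,319,.024),('blue2',385,351,.024)):
    w=ray(top,u,v,z); print(n,w,((w-[.605,.0158,0])@M))
E
```

```text
time: 1.1
tcp_pos: [0.3857, -0.2309, 0.2742]
eef_rot: [3.141, -0.001, 0.191]
force: [-0.3, -1.7, 0.1]
width: 0.015
grip_force: 0.0
[ 0.89000971 -0.06026435 -0.42819767  1.81358692 -0.02606252  1.38171353
 -0.91225361]
heatsink [ 0.56851531 -0.22015067  0.03      ] [-0.06398559 -0.23002107  0.03      ]
fan [0.50139156 0.23303387 0.044     ] [-0.0773366   0.22791296  0.044     ]
blue [ 0.45533405 -0.18937373  0.024     ] [-0.17276092 -0.18614462  0.024     ]
blue2 [ 0.39424479 -0.07215779  0.024     ] [-0.21963833 -0.06255666  0.024     ]
```

```bash
python3 -m pendant '[[[0.732,-0.79,0.1],0.021,1],[[0.732,-0.79,0.1],0.021,1],[[0.732,-0.79,0.1],0.021,1],[[0.732,-0.79,0.1],0.021,1],[[0.732,-0.79,0.1],0.021,1],[[0.732,-0.79,0.1],0.021,1],[[0.732,-0.79,0.1],0.021,1],[[0.732,-0.79,0.1],0.021,1],[[0.732,-0.79,0.385],0.021,1],[[0.732,-0.79,0.385],0.021,1]]'
python3 -m pendant '[[[0,0,0],0,1],[[0,0,0],0,1],[[0,0,0],0,1]]'
```

```text
time: 2.1
tcp_pos: [0.6113, 0.1247, 0.1389]
eef_rot: [-3.141, -0.002, 0.118]
force: [0.4, -1.1, -1.5]
width: 0.0007
grip_force: 0.0
time: 2.4
tcp_pos: [0.6115, 0.1226, 0.1429]
eef_rot: [3.141, -0.003, 0.116]
force: [0.3, -0.0, 2.0]
width: 0.0006
grip_force: 0.0
```

```bash
python3 -m pendant '[[[0.007,-0.031,0.1],0,1],[[0.007,-0.031,0.18],0,1],[[0.007,-0.031,0.18],0,1],[[0.007,-0.031,0.18],0,1],[[0.007,-0.031,0.18],0,1]]'
python3 - <<'E'
from station import *
import cv2
for n in('top','scene'):
    c=read_camera(n); i=c['img'][:,:,::-1]
    x,y=(210,170) if n=='top' else (220,60)
    cv2.imwrite(f'pics/{n}1.png',i[y:y+240,x:x+240])
a,b=[cv2.imread(f'pics/{n}1.png') for n in('top','scene')]
cv2.imwrite('pics/both1.png',cv2.resize(cv2.hconcat([a,b]),(800,400)))
E
```

```text
time: 2.9
tcp_pos: [0.6133, 0.1359, 0.0714]
eef_rot: [3.141, -0.004, 0.116]
force: [-0.2, -0.9, -0.2]
width: 0.0004
grip_force: 0.0
```

View pics/both1.png

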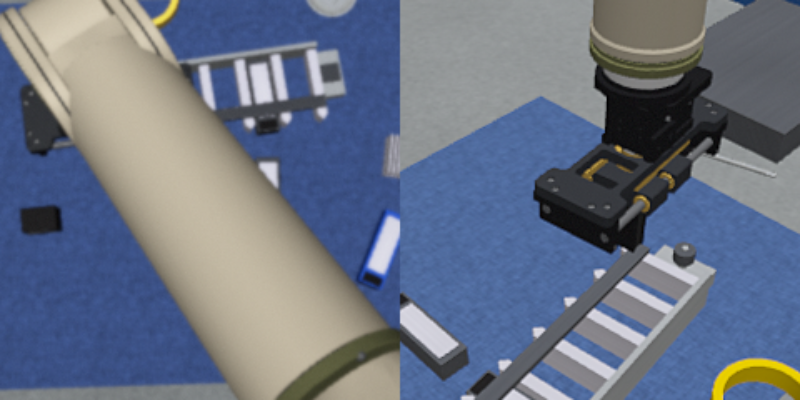

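The fingers stand above the rail over the first bay (left half of the scene crop, about (632,245)). The body clears everything. Next I descend slowly.

```bash
python3 -m pendant '[[[0,0,0.02],0,1],[[0,0,0.04],0,1],[[0,0,0.05],0,1],[[0,0,0.055],0,1],[[0,0,0.058],0,1],[[0,0,0.06],0,1]]'
```

```text
time: 3.6
tcp_pos: [0.6116, 0.1359, 0.0491]
eef_rot: [3.139, -0.0, 0.117]
force: [-26.9, -11.1, 61.1]
width: 0.0003
grip_force: 30.6
```

```bash
python3 -m pendant '[[[0,0,-0.003],0,1],[[0,0,-0.003],0,1],[[0,0,-0.003],0,1]]'
```

```text
time: 3.9
tcp_pos: [0.6115, 0.1359, 0.0492]
eef_rot: [3.139, -0.0, 0.117]
force: [-20.2, -7.5, 44.5]
width: 0.0005
grip_force: 21.9
```

```bash
python3 -m pendant '[[[0,0,-0.0035],0,1],[[0,0,-0.0035],0,1],[[0,0.015,-0.0035],0,1],[[0,0.03,-0.0035],0,1],[[0,0.045,-0.0035],0,1],[[0,0.06,-0.0035],0,1],[[0,0.06,-0.0035],0,1]]'
```

```text
time: 4.6
tcp_pos: [0.616, 0.1165, 0.0494]
eef_rot: [-3.137, -0.005, 0.119]
force: [-2.2, 9.0, 16.6]
width: 0.0001
grip_force: 8.5
```

```bash
python3 -m pendant '[[[0,0.02,0],0,1],[[0,0.04,0],0,1],[[0,0.06,0],0,1],[[0,0.08,0],0,1],[[0,0.09,0],0,1],[[0,0.09,0],0,1]]'; python3 -m pendant '[[[0,0.02,0],0,1],[[0,0.04,0],0,1],[[0,0.06,0],0,1],[[0,0.08,0],0,1],[[0,0.085,0],0,1],[[0,0.085,0],0,1],[[0,0.09,0],0,1],[[0,0.095,0],0,1]]'
python3 - <<'E'
from h import *
from station import sensors
s=sensors.get_state(); print((s['tcp_pos'][:2]-[.605,.0158])@R.from_euler('z',.1179).as_matrix()[:2,:2],s['joints'],s['force'])
E
```

```text
time: 5.2
tcp_pos: [0.6205, 0.0807, 0.0495]
eef_rot: [-3.137, -0.006, 0.119]
force: [-0.6, 8.9, 17.0]
width: 0.0006
grip_force: 8.4
time: 6.0
tcp_pos: [0.6249, 0.0444, 0.0495]
eef_rot: [-3.136, -0.006, 0.121]
force: [-0.4, 12.1, 16.4]
width: 0.0007
grip_force: 8.3
[0.02313673 0.02601912] [ 0.36766744  0.58671978 -0.66983995  1.62222805  0.39753567  1.06696975
 -1.86293491] [-0.42523241 12.09772077 16.42381492]
```

```bash
python3 -m pendant '[[[0,0.01,0],0,1],[[0,0.01,0],0,1],[[0,0.01,-0.06],0,1],[[0,0.01,-0.18],0,1],[[-0.1,0.1,-0.18],-0.05,1],[[-0.2,0.2,-0.18],-0.1,1],[[-0.284,0.327,-0.18],-0.2,1],[[-0.284,0.327,-0.18],-0.3,1],[[-0.284,0.327,-0.18],-0.5,-0.15],[[-0.284,0.327,-0.18],-0.5,-0.15]]'; python3 -m pendant '[[[0,0,0],-0.23,-0.15],[[0,0,0],-0.23,-0.15],[[0,0,0],-0.23,-0.15],[[0,0,0],-0.23,-0.15],[[0,0,0],-0.23,-0.15],[[0,0,0],-0.23,-0.15]]'
python3 - <<'E'
from station import sensors
print(sensors.get_state()['joints'])
E
```

```text
time: 7.0
tcp_pos: [0.5247, -0.1058, 0.1184]
eef_rot: [-3.141, 0.001, 1.002]
force: [0.1, 0.9, -0.6]
width: 0.01
grip_force: 0.0
time: 7.6
tcp_pos: [0.5252, -0.1044, 0.1183]
eef_rot: [-3.141, -0.001, 1.723]
force: [0.4, -0.7, -0.2]
width: 0.0491
grip_force: 0.0
[ 0.94827113  0.40622323 -0.99479481  1.79610952  0.37193106  1.14332573
 -0.01543521]
```

```bash
python3 -m pendant '[[[0,0,0.1],0.011,-0.15],[[0,0,0.2],0.011,-0.15],[[0,0,0.24],0.011,-0.15],[[0,0,0.248],0.011,-0.15],[[0,0,0.248],0.011,-0.15]]'
python3 - <<'E'
from station import *
import cv2
c=read_camera('scene'); i=c['img'][:,:,::-1]
cv2.imwrite('pics/s2.png',cv2.resize(i[100:340,80:400],(800,600)))
E
```

```text
time: 8.1
tcp_pos: [0.526, -0.1042, 0.0203]
eef_rot: [3.141, -0.0, 1.686]
force: [0.5, 0.2, 0.7]
width: 0.0499
grip_force: 0.0
```

View pics/s2.png

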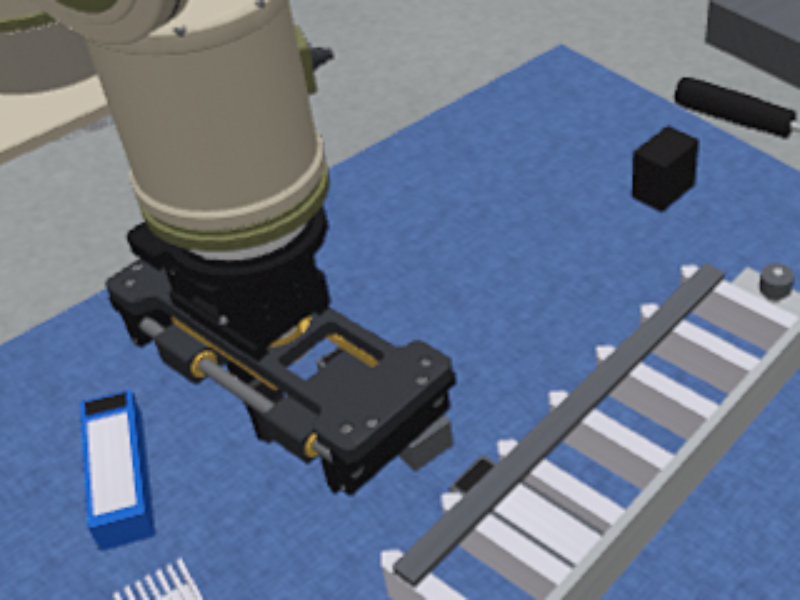

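```bash
python3 -m pendant '[[[0.03,0,0],0,-0.15],[[0.045,0,0],0,-0.15],[[0.06,0,0],0,-0.15],[[0.075,0,0],0,-0.15],[[0.09,0,0],0,-0.15],[[0.105,0,0],0,-0.15],[[0.12,0,0],0,-0.15],[[0.135,0,0],0,-0.15],[[0.15,0,0],0,-0.15],[[0.165,0,0],0,-0.15]]'
python3 -m pendant '[[[0.015,0,0],0,-0.15],[[0.03,0,0],0,-0.15],[[0.045,0,0],0,-0.15],[[0.06,0,0],0,-0.15],[[0.07,0,0],0,-0.15],[[0.07,0,0],0,-0.15]]'
python3 - <<'E'
from h import *
from station import *
import cv2
s=sensors.get_state(); print((s['tcp_pos'][:2]-[.605,.0158])@R.from_euler('z',.1179).as_matrix()[:2,:2])
a=read_camera('scene')['img'][120:320,180:420,::-1];b=read_camera('top')['img'][190:390,220:460,::-1]
cv2.imwrite('pics/b3.png',cv2.resize(cv2.vconcat([a,b]),None,fx=1.5,fy=1.5))
E
```

```text
time: 9.15
tcp_pos: [0.5178, -0.0385, 0.0196]
eef_rot: [3.142, 0.0, 1.687]
force: [0.7, -3.6, 3.0]
width: 0.0498
grip_force: 1.4
time: 9.75
tcp_pos: [0.5143, -0.0099, 0.0195]
eef_rot: [-3.141, -0.001, 1.688]
force: [0.0, 0.6, 0.2]
width: 0.0498
grip_force: 0.0
[-0.09306434 -0.01488996]
```

View pics/b3.png

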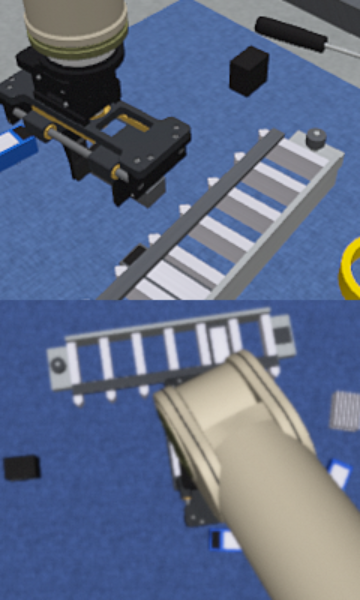

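```bash
python3 -m pendant '[[[0.008,0,0],0,-0.15],[[0.016,0,0],0,-0.15],[[0.024,0,0],0,-0.15],[[0.03,0,0],0,-0.15],[[0.03,0,0],0,-0.15]]'
python3 -m pendant '[[[-0.03,0,0],0,-0.15],[[-0.03,0,0],0,-0.15],[[-0.03,0,-0.15],0,-0.15],[[-0.03,0,-0.3],0,-0.15],[[0.066,-0.24,-0.33],0.1,1],[[0.066,-0.24,-0.33],0.2,1],[[0.066,-0.24,-0.33],0.3,1],[[0.066,-0.24,-0.33],0.5,1],[[0.066,-0.24,-0.33],0.5,1],[[0.066,-0.24,-0.33],0.5,1]]'
python3 -m pendant '[[[0,0,0],0.25,1],[[0,0,0],0.25,1],[[0,0,0],0.25,1],[[0,0,0],0.25,1],[[0,0,0],0.25,1]]'
python3 - <<'E'
from station import *
import cv2
i=read_camera('scene')['img'][:,:,::-1]; x,y,w,h,f=190,130,200,150,4
i=cv2.resize(i[y:y+h,x:x+w],None,fx=f,fy=f,interpolation=cv2.INTER_CUBIC)
for k in range(0,w,20): cv2.putText(i,str(x+k),(k*f,10),0,.35,(0,255,255),1); cv2.line(i,(k*f,12),(k*f,h*f),(0,160,160),1)
for k in range(0,h,20): cv2.putText(i,str(y+k),(0,k*f),0,.35,(0,255,255),1); cv2.line(i,(0,k*f),(w*f,k*f),(0,160,160),1)
cv2.imwrite('pics/s4.png',i)
E
```

```text
time: 10.35
tcp_pos: [0.5131, 0.0014, 0.0196]
eef_rot: [3.142, -0.0, 1.687]
force: [-0.8, -0.2, -0.3]
width: 0.0499
grip_force: 0.0
time: 11.35
tcp_pos: [0.4148, 0.0155, 0.1518]
eef_rot: [3.14, 0.0, 0.816]
force: [0.5, 0.0, -0.2]
width: 0.0103
grip_force: 0.0
time: 11.85
tcp_pos: [0.4148, 0.0157, 0.1517]
eef_rot: [-3.141, -0.0, 0.066]
force: [0.0, 0.1, -0.1]
width: 0.0005
grip_force: 0.0
```

View pics/s4.png

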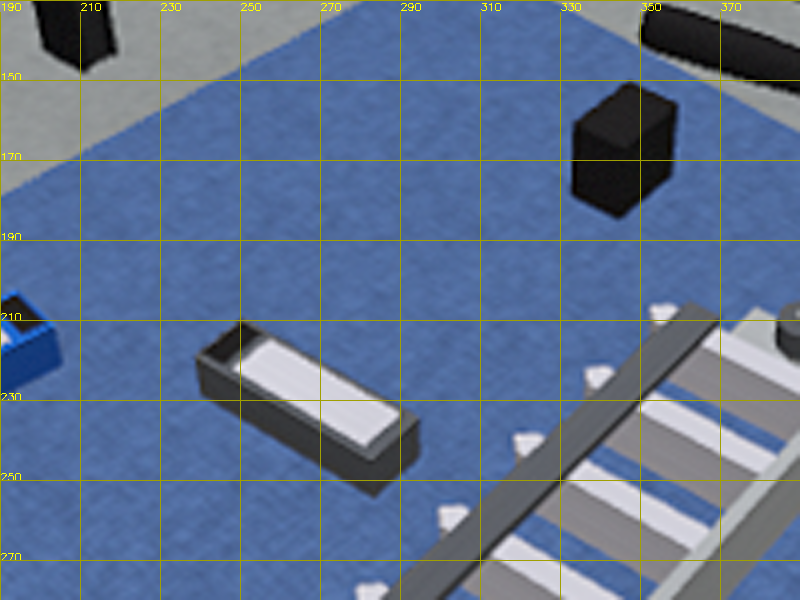

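The drive lies clear at (238–294, 210–253), pointing between the third tip (320,241) and the fourth (301,259). Next I fit it relative to the cage.

```bash
python3 - <<'E'
from h import *
np.set_printoptions(precision=4,suppress=True)
S4=lambda a:np.array(a)/4+[190,130]
h=.024; b=[[.048,.015,h],[.048,-.015,h],[-.048,.015,h],[-.048,-.015,h],[.048,-.015,0],[.048,.015,0],[-.048,-.015,0]]
d,r=fit([(scene,b,S4([[418,418],[375,462],[242,320],[197,357],[376,497],[418,455],[201,395]]))],[.5,.03,.1,0]); print(d,r.T)
C=np.array([.605,.0158,.1179]);M=R.from_euler('z',C[2]).as_matrix()[:2,:2]
print('in cage',(d[:2]-C[:2])@M,d[2]-C[2])
t=np.array([[0,y,.03] for y in(.141,.094,.047,0)]);W=t.copy();W[:,:2]=t[:,:2]@M.T+C[:2]
print(P(scene,W),'seen',S4([[650,313],[587,376],[515,443],[440,515]]))
g=np.array([[x,.0235+s*.015,.024] for x in(-.07-.048,-.07+.048) for s in(1,-1)]);g[:,:2]=g[:,:2]@M.T+C[:2]
print('ideal px in zoom',(P(scene,g)-[190,130])*4)
E
```

```text
[ 0.5051  0.0366  0.1297 -0.0143] [[ 0.1795 -0.8058  0.4783 -0.3768 -0.3571  0.5968  0.2542]
 [-0.6299 -0.8238 -0.1802  0.2704  0.4146  0.1266  0.801 ]]
in cage [-0.0967  0.0324] 0.011839885455307342
[[352.2544 206.5582]
 [335.9033 222.1541]
 [318.3152 238.9299]
 [299.3442 257.0248]] seen [[352.5  208.25]
 [336.75 224.  ]
 [318.75 240.75]
 [300.   258.75]]
ideal px in zoom [[274.3132 331.801 ]
 [224.2311 371.9086]
 [455.469  433.9106]
 [406.8994 478.8461]]
```

```bash
python3 - <<'E'
from h import *
np.set_printoptions(precision=4,suppress=True)
S4=lambda a:np.array(a)/4+[190,130]; S=lambda a:np.array(a)/3.6+[200,190]
h=.024; b=[[.048,.015,h],[.048,-.015,h],[-.048,.015,h],[-.048,-.015,h],[.048,-.015,0],[.048,.015,0],[-.048,-.015,0]]
t=[[0,y,.03] for y in(.141,.094,.047,0)]
rail=[[.030,.147,.038],[.014,.147,.038],[.030,-.147,.038],[.014,-.147,.038]]
dp=S4([[418,418],[375,462],[242,320],[197,357],[376,497],[418,455],[201,395]])
for z in(-.006,-.003,0):
    w=lambda X:np.array(X)+[0,0,z]
    def fx(o,x0):  # z pinned
        import h as H
        f=least_squares(lambda q:pinned(q,o),x0,loss='soft_l1'); return f.x
    def pinned(q,o):
        c,s=np.cos(q[2]),np.sin(q[2]); out=[]
        for X,px in o:
            X=w(X); out.append((P(scene,np.c_[q[0]+c*X[:,0]-s*X[:,1],q[1]+s*X[:,0]+c*X[:,1],X[:,2]])-px).ravel())
        return np.concatenate(out)
    d=fx([(b,dp)],[.5,.03,.1]); C=fx([(t,S4([[650,313],[587,376],[515,443],[440,515]])),(rail,S([[611,72],[583,57],[165,512],[137,495]]))],[.6,.015,.1])
    M=R.from_euler('z',C[2]).as_matrix()[:2,:2]; print(z,d,C,'rel',(d[:2]-C[:2])@M,d[2]-C[2])
E
```

```text
-0.006 [0.5115 0.0317 0.1256] [0.6038 0.0183 0.1165] rel [-0.0901  0.024 ] 0.00914785698365797
-0.003 [0.5138 0.0299 0.1241] [0.6057 0.0165 0.118 ] rel [-0.0896  0.0242] 0.006115306547596247
0 [0.5162 0.0282 0.1226] [0.6076 0.0146 0.1198] rel [-0.0891  0.0244] 0.0027823530657480056
```

The drive is in line with the third bay: about 0.7 mm off centre and 0.005 rad off straight. Next I lower behind it and push straight.

```bash
python3 -m pendant '[[[0,-0.004,0.1],-0.0165,1],[[0,-0.004,0.2],-0.0165,1],[[0,-0.004,0.3],-0.0165,1],[[0,-0.004,0.33],-0.0165,1],[[0,-0.004,0.33],-0.0165,1],[[0,-0.004,0.33],-0.0165,1]]'
python3 - <<'E'
from h import *
from station import *
s=sensors.get_state(); print((s['tcp_pos'][:2]-[.605,.0158])@R.from_euler('z',.1179).as_matrix()[:2,:2])
E
```

```text
time: 12.5
tcp_pos: [0.4151, 0.0178, 0.0202]
eef_rot: [-3.141, -0.001, 0.126]
force: [0.3, -1.0, 0.4]
width: 0.0003
grip_force: 0.0
[-0.18833577  0.02430918]
```

```bash
python3 -m pendant '[[[0.03,0,0],0.0025,1],[[0.06,0,0],0.0025,1],[[0.08,0.001,0],0.0025,1],[[0.1,0.001,0],0.0025,1],[[0.12,0.001,0],0.0025,1],[[0.14,0.001,0],0.0025,1],[[0.16,0.001,0],0.0025,1],[[0.18,0.002,0],0.0025,1],[[0.19,0.002,0],0.0025,1],[[0.2,0.002,0],0.0025,1]]'
python3 - <<'E'
from h import *
from station import *
import cv2
s=sensors.get_state(); print(s['force'],(s['tcp_pos'][:2]-[.605,.0158])@R.from_euler('z',.1179).as_matrix()[:2,:2])
i=read_camera('scene')['img'][:,:,::-1]; x,y,w,h,f=230,190,160,120,5
cv2.imwrite('pics/s5.png',cv2.resize(i[y:y+h,x:x+w],None,fx=f,fy=f,interpolation=cv2.INTER_CUBIC))
E
```

```text
time: 13.5
tcp_pos: [0.4943, 0.0269, 0.0196]
eef_rot: [-3.141, 0.0, 0.117]
force: [-2.4, -1.0, 1.9]
width: 0.0004
grip_force: 1.4
[-2.40529345 -1.04807193  1.90422626] [-0.10860671  0.02399396]
```

View pics/s5.png

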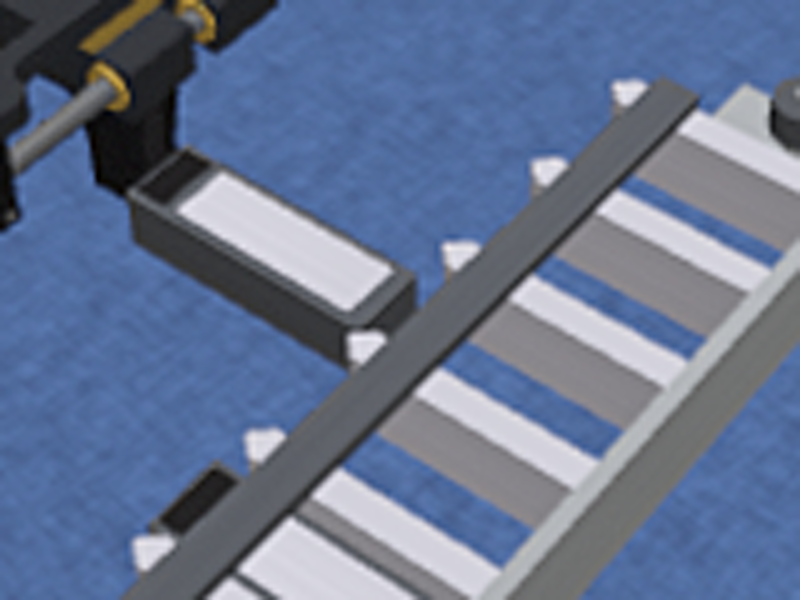

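The drive's front is just at the tips of the third bay and straight. I continue pushing.

```bash
python3 -m pendant '[[[0.015,0,0],0,1],[[0.03,0,0],0,1],[[0.045,0,0],0,1],[[0.06,0,0],0,1],[[0.075,0,0],0,1],[[0.09,0,0],0,1],[[0.105,0,0],0,1],[[0.12,0,0],0,1],[[0.135,0,0],0,1],[[0.15,0,0],0,1]]'
```

```text
time: 14.55
tcp_pos: [0.5543, 0.0338, 0.0197]
eef_rot: [-3.141, -0.0, 0.117]
force: [-2.7, -0.1, 2.0]
width: 0.0004
grip_force: 1.3
```

```bash
python3 -m pendant '[[[0.015,0,0],0,1],[[0.03,0,0],0,1],[[0.045,0,0],0,1],[[0.055,0,0],0,1],[[0.065,0,0],0,1],[[0.07,0,0],0,1],[[0.075,0,0],0,1]]'; python3 -m pendant '[[[0.005,0,0],0,1],[[0.01,0,0],0,1],[[0.013,0,0],0,1],[[0.013,0,0],0,1]]'
```

```text
time: 15.25
tcp_pos: [0.5836, 0.0373, 0.0196]
eef_rot: [-3.141, 0.0, 0.117]
force: [-2.5, 0.6, 1.3]
width: 0.0002
grip_force: 1.2
time: 15.65
tcp_pos: [0.5882, 0.0377, 0.0196]
eef_rot: [3.142, 0.001, 0.117]
force: [-5.8, -1.0, 4.5]
width: 0.0005
grip_force: 2.8
```

```bash
python3 -m pendant '[[[0.004,0,0],0,1],[[0.006,0,0],0,1],[[0.006,0,0],0,1]]'; python3 -m pendant '[[[0.003,0,0],0,1],[[0.003,0,0],0,1]]'
```

```text
time: 15.95
tcp_pos: [0.5883, 0.0377, 0.0194]
eef_rot: [3.14, 0.006, 0.117]
force: [-18.0, -3.9, 14.1]
width: 0.0005
grip_force: 8.9
time: 16.15
tcp_pos: [0.5883, 0.0378, 0.0193]
eef_rot: [3.14, 0.009, 0.117]
force: [-24.1, -4.0, 19.0]
width: 0.0006
grip_force: 11.9
```

It has stalled firmly at tool cage x of about -14 mm, which matches fully home. Next I back off, rise and look.

```bash
python3 -m pendant '[[[-0.03,0,0],0,1],[[-0.1,0,0],0,1],[[-0.2,0,0],0,1],[[-0.25,0,-0.1],0,1],[[-0.35,0,-0.2],0,1],[[-0.4,0,-0.3],0,1],[[-0.4,0,-0.35],0,1],[[-0.4,0,-0.35],0,1],[[-0.4,0,-0.35],0,1]]'
python3 - <<'E'
from station import *
import cv2
i=read_camera('scene')['img'][150:400,180:480,::-1];j=read_camera('top')['img'][130:380,150:470,::-1]
cv2.imwrite('pics/f6.png',cv2.hconcat([cv2.resize(i,(400,333)),cv2.resize(j,(400,333))]))
E
```

```text
time: 17.05
tcp_pos: [0.434, 0.0189, 0.1599]
eef_rot: [3.14, -0.002, 0.116]
force: [0.6, -0.0, 0.4]
width: 0.0004
grip_force: 0.0
```

View pics/f6.png

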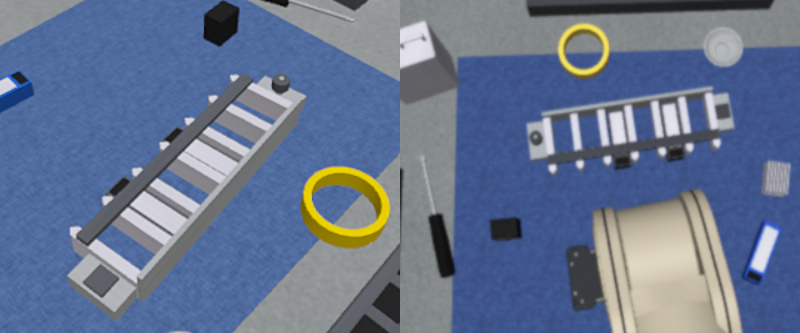

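The drive sits in the third bay from the thumbscrew, level with the loaded drive, and the arm is clear.

```bash
python3 -c "
from station import finish_job; print(finish_job())"
```

```text
the job is handed in; nothing more can be done
None
```

I ran the closed fingertips along the rail from the first bay to the third, pushed the drive home in the third bay from the thumbscrew end, and handed the job in with the arm clear; no verdict came back.

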